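# Make up two rock-testing kits

## Task

Make up the two rock-testing kits in the wooden trays. In the long tray with three compartments put the black basalt lump in the left-hand end compartment, the bar magnet in the middle one and the folding hand lens in the small right-hand one; in the short tray put the cream fossil limestone pebble in the open left-hand compartment and stand the dropper bottle in the round well on the right, each thing in the middle of its compartment and the same way up as it is now. Keep the dropper bottle upright all the while, and leave the jasper pebble, the serpentine and the eraser where they are.

Things in the scene. Friction and masses are not known exactly. Their poses are not given: they have to be found in the camera images.
- long_tray: Fixed wooden tray, 106 (x) by 252 (y) mm, walls 12 high, 5 thick, floor 4 thick. Stands left or right. Origin: centre of underside, z up, x away from the robot, y to the robot's left, turned at most 0.2 rad. Three compartments, each 96 mm in x, centred at x = 0: left end y = +79 (84 wide), middle y = -11 (86 wide), small right end y = -90 (62 wide).
- short_tray: Fixed wooden tray, 106 (x) by 175 (y) mm; walls, floor, origin and axes as the long tray. Two compartments 96 mm in x: left one open, 84 wide, centre x = 0, y = +40.5; right one holds a round well (upright grey ring, 60 inside, 68 outside, top 14 above the tray's underside), centre x = 0, y = -44.5; the floor in the well is the tray's, 4 mm up.
- basalt: Black lumpy basalt on the open bench (not the dark stone in the volcano model), about 56 mm (x) by 54 mm (y), 42 mm high; grip it across x at about 25 mm above its underside. Origin: centre of its underside, z up.
- magnet: Flat bar magnet lying down, half red and half grey, 60 mm long and 14 mm wide, 9 mm high; its long axis is about 0.13 rad off its own y axis (turned from +y towards -x, counter-clockwise seen from above), so it is 22 mm over all in x. Grip it across its middle, across its width. Origin: centre of its underside, z up.
- loupe: Folded hand lens, lying flat: two oval grey plates with a black lens between, 44 mm long, 31 mm wide, 14 mm high. Its long axis lies 0.61 rad clockwise (from above) of its own x axis; grip it across its width, 0.96 rad counter-clockwise of its x axis. It stays folded. Origin: centre of its underside, z up.
- limestone: Plain cream, flattish (not the big speckled cobble) fossil limestone pebble, 41 mm (x) by 53 mm (y), 26 mm high; grip it across x, low down. Origin: centre of its underside, z up.
- dropper: Upright round dropper bottle, white body 32 mm across up to 63 mm high, narrow red cap 20 mm across above it, 98 mm high in all. Grip the body, at about 50 mm above its underside. Origin: centre of its underside, z up.
- jasper: Reddish-brown round jasper pebble, 34 by 30 mm, 22 mm high. Loose; stays where it is. Origin: centre of its underside, z up.
- serpentine: Dark green serpentine stone, 39 by 35 mm, 31 mm high, smaller than the basalt. Loose; stays where it is. Origin: centre of its underside, z up.
- eraser: Rectangular white eraser in a blue sleeve, 35 by 51 mm over all, 11 mm high. Loose; stays where it is. Origin: centre of its underside, z up.
Things that resemble listed ones, but are neither listed nor needed, are in the scene too. Of the things shaped like the limestone, the cream one is meant.

How it is judged:
By the outcome, as a careful person would: the job done as asked, in the order asked, and still so for the second after the job is handed in, with the robot touching nothing.
It also fails if it takes over 128 s, if anything falls off the work surface, if the arm or the gripper's body presses on something with over 40 N, if the wrist force passes 120 N, or if a joint passes its speed limit or range.

## Robot

A 7-joint arm with a two-finger parallel gripper is mounted at the origin on a cart in front of the work surface, level with it; the furniture and walls round the work are solid. World frame = base frame: x ahead of the robot, y to its left, z up, the work surface at z = 0. Lengths are in m, angles in degrees, forces in N, time in s.
With the tool pointing down it reaches from about 0.425 to 0.875 m from the base axis. Payload 4.7 kg.
Tool frame: the origin (TCP) lies between the finger pads; the fingertips stand env.tip_reach ahead of it and the grasp point (between the pads) lies 2 mm behind it (env.tip_reach is the distance from the TCP to the fingertips, in m); z points along the fingers, y is the line along which they close (so a half turn about z gives the same grasp; the last joint's range is limited). The gripper opens to 87 mm and grips with 3 to 60 N. Pads are 19 mm wide; open, the fingers measure 117 mm over their backs; the gripper's body (75 mm by 190 mm) begins 51 mm behind the grasp point.
Start: joints at [-68.807, 18.392, -4.016, 83.108, 1.295, 78.541, -3.26], TCP at [0.226, 0.609, 0.24] pointing down, gripper open.
Joint ranges: [-163.93, 163.93], [-17.29, 119.83], [-79.2, 71.16], [3.27, 140.29], [-89.18, 269.18], [5.43, 117.66], [-154.24, 154.24]. Speed limits (degrees/s): [147.25, 147.25, 180, 180, 180, 180, 180].

## Interface

Orientations are given as [roll, pitch, yaw] about the fixed x, y, z axes, in that order (R = Rz(yaw) Ry(pitch) Rx(roll)).
In Python, from cell import env, read_camera gives the robot as it stands. The module is installed in compiled form; this text tells all that it offers.
- The arm moves only by the shell command python3 -m handwheel 'ROWS' [FORCE]. ROWS is rows parted by semicolons, their numbers by spaces, 1 to 8 of them, each of 5 numbers: dx, dy, dz in m, then a turn about the tool's z in degrees, then the finger opening in m; each row is the pose to reach, as a shift and turn from the pose commanded when the command began, along the tool's axes at that moment; what a row does not reach only later rows make up. A row lasts 1/12 s, in which the tool goes at most 0.0417 m and 7.16 degrees, less where a joint would pass 70% of its speed; a pose out of reach is approached as far as the arm can. The fingers move at their own pace and stop on an object; FORCE is the grip in N (left out, the last holds). Time passes only in rows, so rows that do not move let the fingers close. It prints the time, the measured TCP pose, the force, the opening and the grip force at its end.
- env.get_obs(): the state, without advancing time (a new reading comes with each control period).
- read_camera(name): name is "side" or "top" or "wrist"; returns a dict with "color" (384x512x3 uint8, blue, green, red), "fx", "fy", "cx", "cy" (pixels), "world_from_camera" (4x4, takes a point from camera to world coordinates). Camera axes: x right, y down, z forward; pixel columns grow to the right and rows downward; lengths in m; the calibration is good to about 2 mm. The wrist camera is an equidistant fisheye: a pixel r from the principal point sees the ray r / f radians off the axis. A picture is of the moment at which its call begins. There is no depth.
- env.sign_off(): hands the job in; it is judged then, once.
The state is a dict: "time_s": time; "qpos": joint angles; "joint_velocities": joint speeds; "effort": joint torques, N m; "tool_pos": TCP position; "tool_rot": TCP orientation; "force": force on the tool from outside, world axes, zero at the start; "wrist_torque": the same for the moment, N m; "grip_width": finger opening in m; "grasp_force": force on a finger pad.
Only numpy, scipy, OpenCV 4.12 (cv2) and the standard library are available. Lean on these libraries where they do the work, as an engineer would, in place of code of your own. Each camera call takes 0.05 s, during which the arm holds its last target. There are 200 camera calls.

## Working session

There is one attempt and no reset: what is moved stays moved. The work goes in short steps, Python scripts to look and compute and a shell command to move; the robot and the scene stay as the last step left them, time stands still between calls to the robot, and variables do not carry over. Pictures are saved under pics/ and viewed, at most 14 in all, crops included, and the job is handed in when it is done.

```bash
mkdir -p pics; ls; python3 - <<'E'
from cell import env, read_camera
import cv2
for n in("side","top","wrist"):
    c=read_camera(n); cv2.imwrite(f"pics/{n}0.png",c["color"])
    print(n,c["fx"],c["fy"],c["cx"],c["cy"],c["world_from_camera"].round(3).tolist())
o=env.get_obs();print(o,env.tip_reach)
E
```

```text
pics
side 365.1349822677974 365.1349822677974 258.55468938352027 190.38833374706175 [[-0.996, 0.065, -0.059, 0.63], [0.086, 0.583, -0.808, 0.875], [-0.018, -0.81, -0.587, 0.678], [0.0, 0.0, 0.0, 1.0]]
top 366.8485358921737 366.8485358921737 257.9042956027916 193.5089336748736 [[-0.147, -0.968, 0.205, 0.34], [-0.989, 0.144, -0.028, 0.024], [-0.002, -0.207, -0.978, 1.183], [0.0, 0.0, 0.0, 1.0]]
wrist 297.3186396354542 297.3186396354542 246.0935665096378 190.60272989395799 [[0.348, 0.909, 0.23, 0.162], [0.938, -0.337, -0.086, 0.633], [-0.001, 0.246, -0.969, 0.383], [0.0, 0.0, 0.0, 1.0]]
{'time_s': 0.15, 'qpos': array([-68.80723754,  18.42928779,  -4.01402288,  83.15846222,
         1.29505672,  78.54092831,  -3.25973859]), 'joint_velocities': array([ 0.04933687, -0.16600859, -0.05438344, -0.13807251, -0.0513339 ,
        0.03511369, -0.0130519 ]), 'effort': array([-4.06423424e-04, -4.91793430e+01, -4.04834105e-01, -3.12880969e+01,
       -6.40050787e-02,  4.03435738e-02,  9.50946355e-05]), 'tool_pos': array([0.22633384, 0.60890533, 0.23871608]), 'tool_rot': array([-1.79916534e+02,  5.58102406e-03,  1.59615468e+02]), 'force': array([-0.06756709, -0.17465168,  0.53988341]), 'wrist_torque': array([ 0.03811973,  0.02706019, -0.01381418]), 'grasp_force': 0.0, 'grip_width': 0.0873253219249542} 0.017
```

View pics/top0.png

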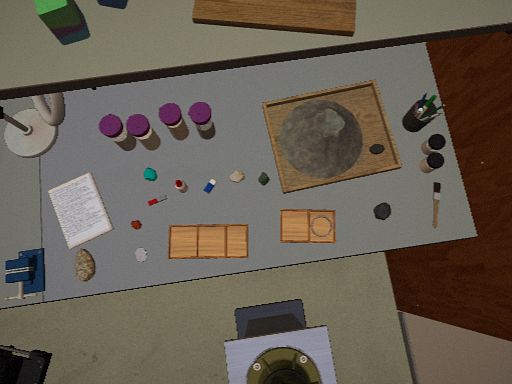

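View pics/side0.png

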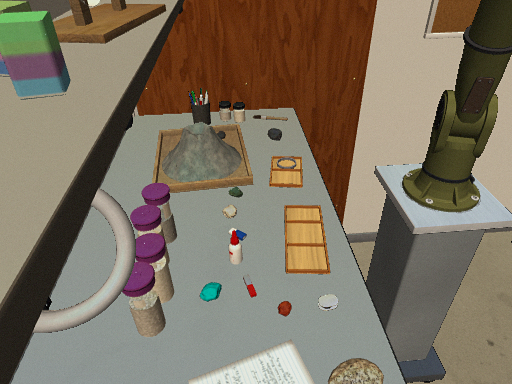

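Candidates (top px / side px):
- **Basalt:** (382,211)/(275,133). Rivals are the volcano stone (376,149) and the green serpentine (263,179).
- **Limestone:** cream (237,176)/(230,211). Rivals are the teal one (150,174) and the speckled cobble (85,265).
- **Magnet:** red/grey (157,201)/(250,287). The eraser, blue/white, is at (209,186).
- **Loupe:** (141,255)/(328,302).
- **Dropper:** (180,186)/(235,247).
- **Jasper:** (136,225).
- **Trays:** long (208,241), short (308,226).

```bash
cat > h.py <<'E'
import numpy as np, cv2
from cell import env, read_camera
def ray(c,uv,fish=False):
    x=(uv[0]-c["cx"])/c["fx"]; y=(uv[1]-c["cy"])/c["fy"]
    if fish:
        r=np.hypot(x,y); s=np.sin(r)/max(r,1e-9); d=np.array([x*s,y*s,np.cos(r)])
    else: d=np.array([x,y,1.])
    T=c["world_from_camera"]; return T[:3,3],T[:3,:3]@d/np.linalg.norm(d)
def plane(c,uv,z,fish=False):
    o,d=ray(c,uv,fish); return o+d*(z-o[2])/d[2]
def tri(*rs):
    A=sum(np.eye(3)-np.outer(d,d) for o,d in rs); b=sum((np.eye(3)-np.outer(d,d))@o for o,d in rs)
    p=np.linalg.solve(A,b); return p,max(np.linalg.norm(np.cross(p-o,d)) for o,d in rs)
def blob(img,uv,w=28,th=30):
    "contour of what differs from the bench around the pixel uv"
    u,v=map(int,uv); x0,y0=max(u-w,0),max(v-w,0); p=cv2.cvtColor(img,cv2.COLOR_BGR2LAB)[y0:v+w,x0:u+w].astype(float)
    m=(np.linalg.norm(p-np.median(p.reshape(-1,3),0),axis=2)>th).astype(np.uint8)
    cs,_=cv2.findContours(m,cv2.RETR_EXTERNAL,cv2.CHAIN_APPROX_NONE)
    c=min(cs,key=lambda c:-cv2.pointPolygonTest(c,(float(u-x0),float(v-y0)),True)-(0 if len(c)>8 else -50))
    return c[:,0,:]+[x0,y0]
def cen(c):
    m=cv2.moments(c.reshape(-1,1,2).astype(np.int32)); return np.array([m["m10"],m["m01"]])/m["m00"]
E
python3 - <<'E'
from h import *
t=read_camera("top");s=read_camera("side")
L=dict(basalt=((382,211),(275,133),.021),magnet=((157,201),(250,287),.005),loupe=((141,255),(328,302),.007),lime=((237,176),(230,211),.013),dropper=((180,186),(235,250),.05),jasper=((136,225),(285,308),.011),serp=((263,179),(235,191),.015),eraser=((209,186),(240,236),.006))
for k,(a,b,z) in L.items():
    ca,cb=blob(t["color"],a,14,14),blob(s["color"],b,18,14)
    A,B=cen(ca),cen(cb)
    p,e=tri(ray(t,A),ray(s,B))
    print(k,A.round(1),B.round(1),np.ptp(ca,0),np.ptp(cb,0),p.round(3),round(e,4),plane(t,A,z).round(3))
for n,cs in dict(long=((168,227),(249,225),(249,257),(170,258)),short=((281,210),(336,209),(335,242),(281,240))).items():
    print(n,[plane(t,q,.012)[:2].round(3).tolist() for q in cs])
a=cv2.resize(t["color"][160:270,115:400],None,fx=2.8,fy=2.8,interpolation=cv2.INTER_CUBIC)
cv2.imwrite("pics/crop1.png",a)
E
```

```text
basalt [382.  210.9] [274.5 133.9] [18 18] [14 12] [ 0.47  -0.394  0.022] 0.0007 [ 0.469 -0.394  0.021]
magnet [154.1 201.1] [250.7 289.8] [20 10] [13 21] [0.613 0.33  0.003] 0.0001 [0.613 0.33  0.005]
loupe [140.8 254.3] [327.7 302. ] [12 14] [20 16] [0.448 0.386 0.009] 0.0006 [0.447 0.386 0.007]
lime [236.8 176.4] [229.8 211.3] [16 12] [14 13] [0.654 0.051 0.011] 0.0006 [0.653 0.051 0.013]
dropper [181.  185.9] [235.8 246.9] [13 12] [18 32] [0.641 0.23  0.043] 0.0008 [0.639 0.229 0.05 ]
jasper [135.9 224.2] [284.3 308.1] [12  9] [14 15] [0.545 0.393 0.01 ] 0.0004 [0.544 0.393 0.011]
serp [263.4 178.7] [234.  181.8] [11 13] [35 24] [ 0.63  -0.034  0.053] 0.0076 [ 0.632 -0.035  0.015]
eraser [209.4 186. ] [235.5 240.4] [14 15] [18 25] [ 0.642  0.146 -0.014] 0.001 [0.636 0.145 0.006]
long [[0.52, 0.291], [0.488, 0.034], [0.388, 0.048], [0.422, 0.295]]
short [[0.521, -0.075], [0.498, -0.252], [0.395, -0.228], [0.426, -0.06]]
```

View pics/crop1.png

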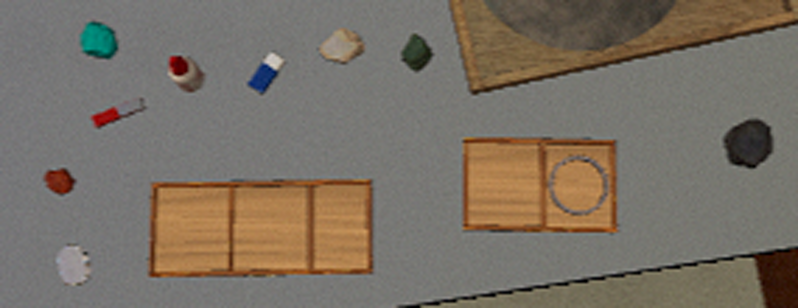

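View pics/wrist0.png

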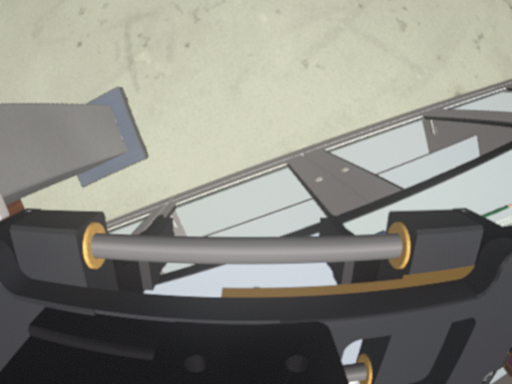

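The top view confirms the choices by colour and shape. The trays have a yaw of about -0.13 rad, and all heights fit the text. I'll move over the long tray and measure from the wrist camera.

```bash
cat >> h.py <<'E'
def rel(x,y,z,yaw):
    "shift along the tool's axes and turn to reach a pose, tool down"
    o=env.get_obs(); from scipy.spatial.transform import Rotation as R
    M=R.from_euler("xyz",o["tool_rot"],degrees=True).as_matrix(); D=M.T@(np.array([x,y,z])-o["tool_pos"])
    t=(o["tool_rot"][2]-yaw+90)%180-90
    print("rel",D.round(4),"turn",round(t,1),"dist",np.linalg.norm(D).round(3),"q",o["qpos"].round(0))
E
R="-.372 -.33 0 0 .087"
python3 -m handwheel "-.372 -.33 0 0 .087;-.372 -.33 0 0 .087;-.372 -.33 0 0 .087;-.372 -.33 0 0 .087;-.372 -.33 0 0 .087;-.372 -.33 0 0 .087;-.372 -.33 0 0 .087;-.372 -.33 0 0 .087" 
python3 -m handwheel "-.124 -.11 0 75 .087;-.124 -.11 0 75 .087;-.124 -.11 0 75 .087;-.124 -.11 0 75 .087;-.124 -.11 0 75 .087;-.124 -.11 0 75 .087;-.124 -.11 0 75 .087;-.124 -.11 0 75 .087"
python3 -m handwheel "0 0 0 18 .087;0 0 0 18 .087;0 0 0 18 .087"
python3 - <<'E'
from h import *
w=read_camera("wrist"); cv2.imwrite("pics/w1.png",w["color"])
rel(.46,-.155,.24,82.5)
E
```

```text
time_s: 0.92
tool_pos: [0.3837, 0.3131, 0.2398]
tool_rot: [180.0, 0.0, 159.6]
force: [1.1, -0.2, 0.3]
grip_width: 0.0867
grasp_force: 0.0
time_s: 1.58
tool_pos: [0.4611, 0.1684, 0.2396]
tool_rot: [180.0, -0.0, 101.9]
force: [-0.0, 0.7, 0.4]
grip_width: 0.0871
grasp_force: 0.0
time_s: 1.83
tool_pos: [0.461, 0.1687, 0.2396]
tool_rot: [180.0, -0.0, 84.0]
force: [0.6, 0.1, 0.7]
grip_width: 0.0872
grasp_force: 0.0
rel [-0.322   0.0331 -0.0004] turn 1.4 dist 0.324 q [-40.  -2.  17. 106.   0.  76. -30.]
```

View pics/w1.png

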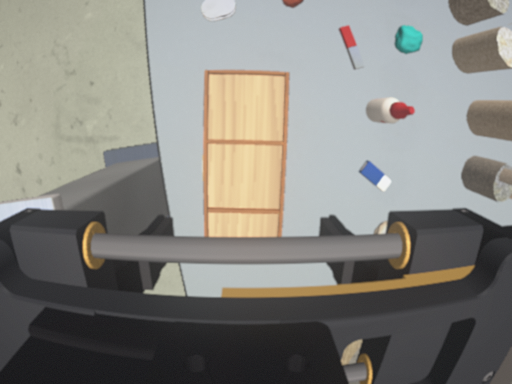

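The wrist view shows the long tray with its outer end corners at (205,72) and (288,72) and dividers at rows 142 and 210. The magnet is at (351,47), the loupe at (218,8), the dropper at (385,110) and the eraser at (376,176). Next is the short tray, then the tray fits.

```bash

python3 -m handwheel "-.322 .033 0 1.4 .087;-.322 .033 0 1.4 .087;-.322 .033 0 1.4 .087;-.322 .033 0 1.4 .087;-.322 .033 0 1.4 .087;-.322 .033 0 1.4 .087;-.322 .033 0 1.4 .087;-.322 .033 0 1.4 .087" 
python3 -m handwheel "0 0 0 0 .087"
cat >> h.py <<'E'
def wood(c,seed,z,fish,crop=None):
    h=cv2.cvtColor(c["color"],cv2.COLOR_BGR2HSV); m=cv2.inRange(h,(4,60,60),(24,255,255))
    if crop is not None: m[crop:]=0
    m=cv2.morphologyEx(m,cv2.MORPH_CLOSE,np.ones((5,5)))
    cs,_=cv2.findContours(m,cv2.RETR_EXTERNAL,cv2.CHAIN_APPROX_NONE)
    k=max(cs,key=lambda k:(cv2.pointPolygonTest(k,seed,False)>=0)*len(k))[:,0]
    return k,np.array([plane(c,q,z,fish)[:2] for q in k])
def rect(P):
    (c,s,a)=cv2.minAreaRect((P*1000).astype(np.float32)); return np.round(c,1),np.round(s,1),round(a,2)
E
python3 - <<'E'
from h import *
w=read_camera("wrist"); cv2.imwrite("pics/w2.png",w["color"])
t=read_camera("top")
for n,s in dict(long=(190,240),short=(295,226)).items():
    k,P=wood(t,s,.012,False); print(n,"top",rect(P),k.min(0),k.max(0))
np.savez("w2.npz",**w)
E
```

```text
time_s: 2.55
tool_pos: [0.4612, -0.1587, 0.24]
tool_rot: [179.9, 0.0, 82.9]
force: [-0.9, -0.2, 0.3]
grip_width: 0.0869
grasp_force: 0.0
time_s: 2.63
tool_pos: [0.4607, -0.163, 0.2402]
tool_rot: [179.9, 0.2, 82.4]
force: [-0.3, 0.2, 0.9]
grip_width: 0.0873
grasp_force: 0.0
long top (array([457.7, 171.8]), array([251.7, 107.5]), 81.9) [168 224] [247 258]
short top (array([ 463.7, -124. ]), array([122.1, 106.1]), 81.52) [280 209] [318 242]
```

View pics/w2.png

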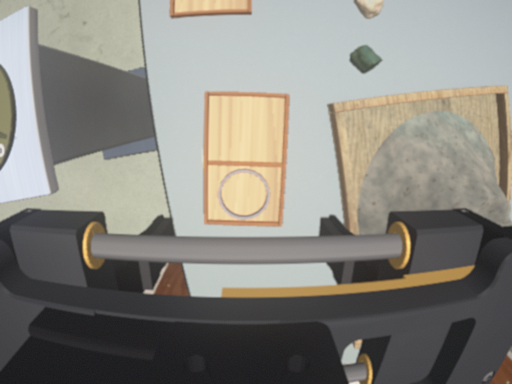

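```bash
python3 - <<'E'
from h import *
w=dict(np.load("w2.npz")); t=read_camera("top")
k,P=wood(w,(244,130),.012,True,235); print("short wrist",rect(P))
# ring: grey against wood inside tray
h=cv2.cvtColor(w["color"],cv2.COLOR_BGR2HSV); m=cv2.inRange(h,(0,0,0),(180,70,255)); m[:166]=0;m[221:]=0;m[:,:209]=0;m[:,280:]=0
c=np.argwhere(m)[:,::-1]; Q=np.array([plane(w,q,.014,True)[:2] for q in c]); print("ring",((Q.min(0)+Q.max(0))/2).round(4),np.ptp(Q,0).round(3),len(c))
(c,s,a)=cv2.minAreaRect((P*1000).astype(np.float32)); y=np.radians(a if a<45 else a-90)
R=np.array([[np.cos(y),-np.sin(y)],[np.sin(y),np.cos(y)]])
print("well",(c/np.array(1)+R@[0,-44.5]).round(1),"left",(c+R@[0,40.5]).round(1))
L=np.array([457.7,171.8]);y=np.radians(-8.1);R=np.array([[np.cos(y),-np.sin(y)],[np.sin(y),np.cos(y)]])
for v in(79,-11,-90):print("long",v,(L+R@[0,v]).round(1))
# two-view heights: tray corners, approx polygon
def quad(k): 
    b=cv2.boxPoints(cv2.minAreaRect(k.astype(np.float32))); return b
kt,_=wood(t,(295,226),.012,False); kl,_=wood(t,(190,240),.012,False)
bw=quad(k)
kk=k.astype(float)
def far(k,d): return k[np.argmax(k@np.array(d))]
print("corner far-left",tri(ray(w,far(kk,(1,-1)),True),ray(t,far(kt,(-1,-1)))))
print("corner near-left",tri(ray(w,far(kk,(-1,-1)),True),ray(t,far(kt,(-1,1)))))
k2,_=wood(w,(210,5),.012,True,40); k2=k2.astype(float)
for a,b in(((1,1),(1,-1)),((-1,1),(1,1))): print("long right corners",tri(ray(w,far(k2,a),True),ray(t,far(kl,b))), far(k2,a),plane(w,far(k2,a),.012,True).round(4))
rel(.470,-.394,.20,90)
E
```

```text
short wrist (array([ 458.9, -151.4]), array([173.6, 105.6]), 80.62)
ring [ 0.4473 -0.1911] [0.077 0.076] 756
well [ 451.7 -195.3] left [ 465.5 -111.4]
long 79 [468.8 250. ]
long -11 [456.2 160.9]
long -90 [445.   82.7]
corner far-left (array([ 0.52768365, -0.07450085, -0.00965919]), np.float64(0.0007171768887032617))
corner near-left (array([ 0.42260724, -0.05729932,  0.01063708]), np.float64(0.0012464426419379576))
long right corners (array([0.49244532, 0.03967976, 0.00511148]), np.float64(0.0009326159004307314)) [250.  13.] [0.4911 0.037  0.012 ]
long right corners (array([0.38915821, 0.05448116, 0.00801037]), np.float64(0.0001806884943754751)) [170.  15.] [0.3898 0.0528 0.012 ]
rel [-0.2368  0.0373  0.0393] turn -7.0 dist 0.243 q [-23.  -3.  38. 107.   2.  76.   7.]
```

```bash

python3 -m handwheel "-.237 .037 .02 -7 .087;-.237 .037 .02 -7 .087;-.237 .037 .02 -7 .087;-.237 .037 .02 -7 .087;-.237 .037 .02 -7 .087;-.237 .037 .02 -7 .087;-.237 .037 .02 -7 .087;-.237 .037 .02 -7 .087" 
cat >> h.py <<'E'
def look(pt,n,top=None,z=.01,w=45,th=14):
    "contour of the thing near world point pt in the wrist view; height by a second ray from the top view"
    c=read_camera("wrist"); cv2.imwrite(f"pics/{n}.png",c["color"]); T=np.linalg.inv(c["world_from_camera"]); p=(T@[*pt,1])[:3]
    r=np.arctan2(np.hypot(p[0],p[1]),p[2]); f=np.hypot(p[0],p[1]); uv=np.array([c["cx"],c["cy"]])+c["fx"]*r*p[:2]/f
    k=blob(c["color"],uv,w,th); P=np.array([plane(c,q,z,True)[:2] for q in k]); print(n,"px",uv.round(0),cen(k).round(1),"rect",rect(P),"bbox",P.min(0).round(3),P.max(0).round(3))
    M=cv2.moments((P*1e4).astype(np.int32).reshape(-1,1,2)); a=.5*np.degrees(np.arctan2(2*M["mu11"],M["mu20"]-M["mu02"])); print("centroid",M["m10"]/M["m00"]/1e4,M["m01"]/M["m00"]/1e4,"long axis deg",round(a,1))
    if top is not None: print("two-view",tri(ray(c,cen(k),True),ray(read_camera("top"),top)))
    return c,k
E
python3 - <<'E'
from h import *
look((.47,-.394,.02),"b1",(382,210.9),.021)
rel(.470,-.394,.023,90)
E
```

```text
time_s: 3.45
tool_pos: [0.4689, -0.3956, 0.2179]
tool_rot: [-179.8, 0.0, 89.8]
force: [-0.2, 0.6, -0.2]
grip_width: 0.0866
grasp_force: 0.0
b1 px [249. 173.] [248.4 174.7] rect (array([ 470.6, -395.2]), array([55.3, 56. ]), 62.99) bbox [ 0.441 -0.424] [ 0.496 -0.367]
centroid 0.4693935283560816 -0.395765872322674 long axis deg -55.7
two-view (array([ 0.46967831, -0.39631018,  0.01544379]), np.float64(0.0003051672557332575))
rel [-0.0019 -0.0006  0.1958] turn 0.1 dist 0.196 q [ -2.  19.  50.  92. -15.  76.  49.]
```

View pics/b1.png

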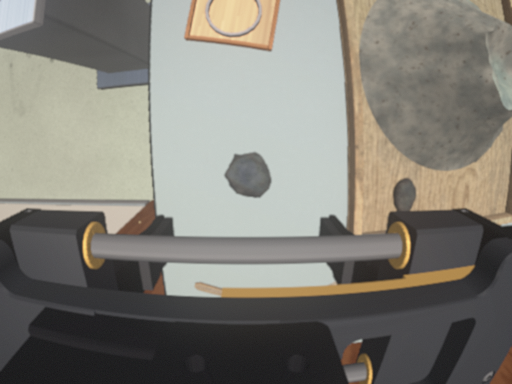

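The black lump is at (248,174), 55 mm across, and the volcano stone is at (403,195), so this is the basalt. Descend and grip.

```bash

python3 -m handwheel "0 0 .04 0 .087;0 0 .08 0 .087;0 0 .12 0 .087;0 0 .155 0 .087;0 0 .18 0 .087;0 0 .195 0 .087;0 0 .195 0 .087" 
python3 -m handwheel "0 0 0 0 .03;0 0 0 0 .03;0 0 0 0 .03;0 0 0 0 .03;0 0 0 0 .03;0 0 0 0 .03" 25
python3 -m handwheel "0 0 -.02 0 .03;0 0 -.06 0 .03;0 0 -.1 0 .03;0 0 -.1 0 .03" 
python3 -c "
from h import *
rel(.4688,.25,.13,81.9)"
```

```text
time_s: 4.13
tool_pos: [0.4694, -0.3904, 0.0217]
tool_rot: [-179.8, -0.3, 90.1]
force: [0.1, 0.0, -0.0]
grip_width: 0.0866
grasp_force: 0.0
time_s: 4.63
tool_pos: [0.4699, -0.3949, 0.0253]
tool_rot: [179.9, 0.0, 89.9]
force: [-2.3, 0.6, 1.9]
grip_width: 0.055
grasp_force: 2.3
time_s: 4.97
tool_pos: [0.4725, -0.3984, 0.1322]
tool_rot: [179.4, 0.4, 89.9]
force: [1.9, -3.0, -2.4]
grip_width: 0.0538
grasp_force: 25.0
rel [ 0.6484 -0.0051 -0.0022] turn 8.0 dist 0.648 q [ -1.  24.  48.  98. -19.  67.  52.]
```

```bash

python3 -m handwheel ".03 0 -.01 0 .03;.07 0 -.02 0 .03;.11 0 -.02 0 .03;.15 0 -.02 0 .03;.19 0 -.02 0 .03;.23 0 -.02 0 .03;.27 0 -.02 0 .03;.30 0 -.02 0 .03" 
python3 -m handwheel ".04 0 0 0 .03;.08 0 0 0 .03;.12 0 0 0 .03;.16 0 0 0 .03;.20 0 0 0 .03;.24 0 0 0 .03;.28 0 0 8 .03;.30 0 0 8 .03" 
python3 -m handwheel ".02 -.003 0 0 .03;.04 -.005 0 0 .03;.04 -.005 0 0 .03;.04 -.005 0 0 .03;.04 -.005 0 0 .03" 
python3 -c "
from h import *
rel(.4688,.25,.06,81.9)"
```

```text
time_s: 5.63
tool_pos: [0.4692, -0.0908, 0.1443]
tool_rot: [-180.0, -0.1, 90.1]
force: [0.6, 0.0, -1.7]
grip_width: 0.0534
grasp_force: 25.0
time_s: 6.3
tool_pos: [0.4691, 0.2108, 0.1442]
tool_rot: [-180.0, -0.1, 81.9]
force: [0.6, 0.3, -2.6]
grip_width: 0.0531
grasp_force: 25.0
time_s: 6.72
tool_pos: [0.4709, 0.2445, 0.1441]
tool_rot: [-180.0, 0.1, 81.9]
force: [0.3, -0.7, -3.1]
grip_width: 0.0535
grasp_force: 25.0
rel [ 0.0053 -0.0028  0.0841] turn -0.0 dist 0.084 q [-52.   8.  24. 108.  -4.  65. -35.]
```

```bash

python3 -m handwheel ".005 -.003 .03 0 .03;.005 -.003 .06 0 .03;.005 -.003 .085 0 .03;.005 -.003 .1 0 .03;.005 -.003 .107 0 .03;.005 -.003 .112 0 .03;.005 -.003 .113 0 .03;.005 -.003 .113 0 .03" 
python3 -m handwheel "0 0 0 0 .064;0 0 0 0 .064;0 0 0 0 .064;0 0 0 0 .064" 
python3 -m handwheel "0 0 -.02 0 .064;0 0 -.06 0 .08;0 0 -.1 0 .087;0 0 -.14 0 .087;0 0 -.18 0 .087;0 0 -.2 0 .087;0 0 -.2 0 .087" 
python3 -c "
from h import *
rel(.613,.328,.22,90)"
```

```text
time_s: 7.38
tool_pos: [0.4695, 0.2509, 0.0323]
tool_rot: [179.9, -0.1, 81.9]
force: [-0.3, 0.6, -2.2]
grip_width: 0.0534
grasp_force: 25.0
time_s: 7.72
tool_pos: [0.4695, 0.2516, 0.0326]
tool_rot: [179.9, -0.1, 81.9]
force: [0.3, -0.4, -0.1]
grip_width: 0.0631
grasp_force: 0.0
time_s: 8.3
tool_pos: [0.4717, 0.2526, 0.2381]
tool_rot: [179.6, -0.5, 81.9]
force: [0.4, 0.6, -0.9]
grip_width: 0.0859
grasp_force: 0.0
rel [0.0944 0.1292 0.0199] turn -8.1 dist 0.161 q [-54.   4.  24. 101.  -2.  75. -38.]
```

Now over the magnet; the wrist view there will also show the basalt.

```bash

python3 -m handwheel ".094 .129 .02 -8 .087;.094 .129 .02 -8 .087;.094 .129 .02 -8 .087;.094 .129 .02 -8 .087;.094 .129 .02 -8 .087;.094 .129 .02 -8 .087;.094 .129 .02 -8 .087" 
python3 - <<'E'
from h import *
c,k=look((.613,.328,.005),"m1",None,.009,45,9)
g=c["color"]; 
t=read_camera("top"); cv2.imwrite("pics/t2.png",cv2.resize(t["color"][180:270,115:345],None,fx=3.4,fy=3.4))
look((.469,.25,.02),"m1b",None,.025,45,40)
E
```

```text
time_s: 8.88
tool_pos: [0.6092, 0.3252, 0.2105]
tool_rot: [-179.9, 0.1, 89.9]
force: [0.7, -0.7, 0.6]
grip_width: 0.0874
grasp_force: 0.0
m1 px [251. 171.] [249.3 165.8] rect (array([611.3, 334. ]), array([15.9, 35.5]), 14.13) bbox [0.6   0.315] [0.623 0.352]
centroid 0.6111265871799587 0.3347049030425632 long axis deg -76.4
m1b px [138. 234.] [142.4 215.9] rect (array([477.4, 271.1]), array([48.9, 89.2]), 82.64) bbox [0.431 0.251] [0.524 0.301]
centroid 0.4776619083950908 0.2764469633020603 long axis deg -8.1
```

View pics/m1.png

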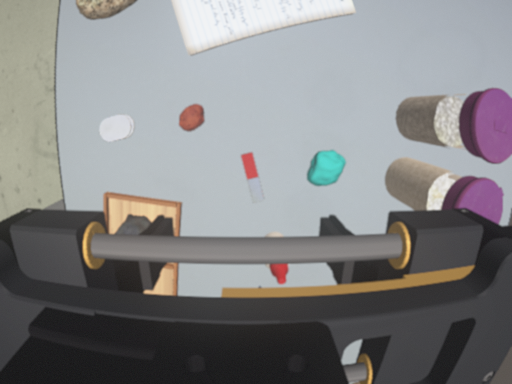

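```bash

python3 - <<'E'
from h import *
c=read_camera("wrist"); g=c["color"]
hsv=cv2.cvtColor(g,cv2.COLOR_BGR2HSV); m=((hsv[...,1]>120)&((hsv[...,0]<8)|(hsv[...,0]>172))).astype(np.uint8); m[:140]=0;m[210:]=0;m[:,:230]=0;m[:,270:]=0
k=max(cv2.findContours(m,0,1)[0],key=cv2.contourArea)[:,0]; P=np.array([plane(c,q,.007,True)[:2] for q in k]); print("red",rect(P))
l=cv2.GaussianBlur(g[150:212,235:275],(3,3),0).astype(int); e=np.abs(l-np.median(l.reshape(-1,3),0)).sum(2)
for r in range(28,62,3): print(150+r,(np.where(e[r]>14)[0]+235).tolist())
for q in((248,153),(259,203),(253.3,178)): print(q,plane(c,q,.007,True).round(4))
t=read_camera("top"); print(tri(ray(c,(253.3,178),True),ray(t,(157.3,199.8))))
cv2.imwrite("pics/m2.png",np.hstack([cv2.resize(g[145:215,215:295],(560,490),interpolation=cv2.INTER_CUBIC)]))
E
```

```text
red (array([611.1, 335.1]), array([11.4, 27.9]), 14.05)
178 [245, 246, 247, 248, 249, 250, 251, 252, 253, 254, 255, 256, 257, 258]
181 [246, 247, 248, 249, 250, 251, 252, 253, 254, 255, 256, 257]
184 [247, 248, 249, 259]
187 [248, 249, 250, 251, 257]
190 [248, 249, 250, 251, 252, 253]
193 [249, 250, 251, 252, 261]
196 [251, 252, 253, 261, 262, 263]
199 [251, 252, 253, 254, 255, 256, 257, 261, 262]
202 [252, 253, 254, 255, 256]
205 []
208 []
211 []
(248, 153) [0.6102 0.3504 0.007 ]
(259, 203) [0.6237 0.2887 0.007 ]
(253.3, 178) [0.6166 0.3201 0.007 ]
(array([0.61630251, 0.31945725, 0.00294294]), np.float64(0.00041582804056241983))
```

View pics/m2.png

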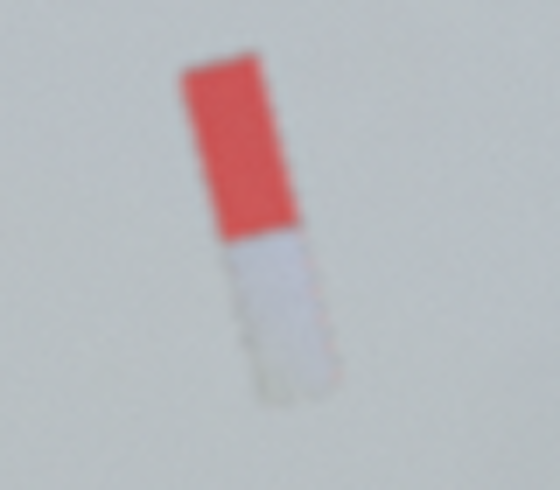

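Magnet midpoint at about (252,177) px gives (0.6147, 0.3205), with the axis 14° counter-clockwise of +y. Grip yaw is 104°.

```bash
python3 -c "
from h import *
rel(.6147,.3205,.06,104)"
```

```text
rel [-0.0056  0.0053  0.1532] turn -14.1 dist 0.153 q [-48.  25.  25.  80. -11.  77. -23.]
```

```bash

python3 -m handwheel "-.0056 .0053 .03 -7 .06;-.0056 .0053 .06 -14 .05;-.0056 .0053 .09 -14 .04;-.0056 .0053 .12 -14 .04;-.0056 .0053 .145 -14 .04;-.0056 .0053 .153 -14 .04;-.0056 .0053 .153 -14 .04;-.0056 .0053 .153 -14 .04" 
python3 -c "
from h import *
rel(.6147,.3205,.0195,104)"
```

```text
time_s: 9.8
tool_pos: [0.6154, 0.3207, 0.06]
tool_rot: [179.9, -0.0, 103.9]
force: [-0.2, 0.2, 0.3]
grip_width: 0.0437
grasp_force: 0.0
rel [-0.     -0.0008  0.0405] turn -0.1 dist 0.041 q [-45.  32.  21.  88. -12.  62.  -7.]
```

```bash

python3 -m handwheel "0 0 .015 0 .04;0 0 .03 0 .04;0 0 .038 0 .04;0 0 .0405 0 .04;0 0 .0405 0 .04" 
python3 -m handwheel "0 0 0 0 .005;0 0 0 0 .005;0 0 0 0 .005;0 0 0 0 .005;0 0 0 0 .005;0 0 0 0 .005" 20
python3 -m handwheel "0 0 -.02 0 .005;0 0 -.05 0 .005;0 0 -.08 0 .005;0 0 -.1 0 .005;0 0 -.1 0 .005" 
python3 -c "
from h import *
rel(.4562,.1609,.12,81.9)"
```

```text
time_s: 10.22
tool_pos: [0.6147, 0.3203, 0.0177]
tool_rot: [-179.9, 0.0, 103.9]
force: [0.2, -0.6, 0.1]
grip_width: 0.04
grasp_force: 0.0
time_s: 10.72
tool_pos: [0.615, 0.3204, 0.018]
tool_rot: [180.0, -0.0, 103.9]
force: [0.2, -0.5, -0.1]
grip_width: 0.0138
grasp_force: 20.0
time_s: 11.13
tool_pos: [0.6181, 0.3216, 0.1242]
tool_rot: [179.5, -0.2, 103.9]
force: [2.0, -0.3, 1.4]
grip_width: 0.0137
grasp_force: 20.0
rel [-0.1171 -0.1958  0.0021] turn 22.0 dist 0.228 q [-46.  29.  22.  85. -11.  68.  -8.]
```

```bash

python3 -m handwheel "-.02 -.03 0 0 .005;-.035 -.06 0 0 .005;-.05 -.09 0 0 .005;-.07 -.12 0 7 .005;-.09 -.15 0 14 .005;-.11 -.18 0 22 .005;-.117 -.196 0 22 .005;-.117 -.196 0 22 .005" 
python3 -m handwheel "0 0 0 0 .005" 
python3 -c "
from h import *
rel(.4562,.1609,.023,81.9)"
```

```text
time_s: 11.8
tool_pos: [0.4494, 0.1565, 0.117]
tool_rot: [-179.8, 0.0, 81.7]
force: [-0.1, 0.3, -0.4]
grip_width: 0.0136
grasp_force: 20.0
time_s: 11.88
tool_pos: [0.4523, 0.1594, 0.1179]
tool_rot: [-180.0, -0.1, 81.9]
force: [0.2, 0.5, 0.6]
grip_width: 0.0137
grasp_force: 20.0
rel [0.0019 0.0037 0.0949] turn 0.0 dist 0.095 q [-49.   3.  27. 116.  -2.  61. -29.]
```

```bash

python3 -m handwheel "0 0 .03 0 .005;0 0 .05 0 .005;0 0 .065 0 .005;0 0 .07 0 .005;0 0 .07 0 .005" 
python3 -c "
from h import *
rel(.4562,.1609,.023,81.9)"
```

```text
time_s: 12.3
tool_pos: [0.4525, 0.1597, 0.0466]
tool_rot: [-179.9, 0.1, 82.0]
force: [-0.3, -0.4, 0.2]
grip_width: 0.014
grasp_force: 20.0
rel [0.0017 0.0036 0.0236] turn 0.1 dist 0.024 q [-48.   9.  27. 119.  -5.  52. -26.]
```

```bash

python3 -m handwheel ".0017 .0036 .01 0 .005;.0017 .0036 .018 0 .005;.0017 .0036 .022 0 .005;.0017 .0036 .0233 0 .005;.0017 .0036 .0233 0 .005" 
python3 -m handwheel "0 0 0 0 .04;0 0 0 0 .04;0 0 0 0 .04;0 0 0 0 .04" 
python3 -m handwheel "0 0 -.02 0 .04;0 0 -.06 0 .06;0 0 -.1 0 .087;0 0 -.14 0 .087;0 0 -.18 0 .087;0 0 -.2 0 .087;0 0 -.2 0 .087" 
python3 -c "
from h import *
rel(.448,.386,.22,90)"
```

```text
time_s: 12.72
tool_pos: [0.4566, 0.1608, 0.0248]
tool_rot: [-180.0, 0.0, 81.9]
force: [-0.3, 0.2, -0.7]
grip_width: 0.0141
grasp_force: 20.0
time_s: 13.05
tool_pos: [0.457, 0.161, 0.0252]
tool_rot: [180.0, -0.0, 81.9]
force: [0.2, 0.2, -0.9]
grip_width: 0.0332
grasp_force: 0.0
time_s: 13.63
tool_pos: [0.4596, 0.162, 0.2306]
tool_rot: [179.5, -0.4, 81.9]
force: [1.8, 0.5, 0.4]
grip_width: 0.072
grasp_force: 0.0
rel [ 0.2201 -0.0431  0.0118] turn -8.1 dist 0.225 q [-50.  -3.  27. 108.   1.  74. -31.]
```

```bash
python3 -c "
from h import *
c=read_camera('wrist'); np.savez('w3.npz',**c); cv2.imwrite('pics/w3.png',c['color'])"
python3 -m handwheel ".22 -.043 .01 -8 .087;.22 -.043 .01 -8 .087;.22 -.043 .01 -8 .087;.22 -.043 .01 -8 .087;.22 -.043 .01 -8 .087;.22 -.043 .01 -8 .087;.22 -.043 .01 -8 .087;.22 -.043 .01 -8 .087" 
python3 - <<'E'
from h import *
c,k=look((.448,.386,.008),"l1",(140.8,254.3),.012,40,12)
g=c["color"]; u,v=cen(k).astype(int)
a=np.load('w3.npz')["color"][40:240,150:350]
cv2.imwrite("pics/l2.png",np.hstack([cv2.resize(g[v-35:v+35,u-35:u+35],(400,400),interpolation=2),cv2.resize(a,(400,400))]))
E
```

```text
time_s: 14.35
tool_pos: [0.4442, 0.3844, 0.2126]
tool_rot: [-179.9, 0.2, 90.0]
force: [0.4, -1.0, -0.6]
grip_width: 0.0869
grasp_force: 0.0
l1 px [251. 172.] [249.7 172.4] rect (array([446.2, 386. ]), array([44.4, 31.1]), 9.81) bbox [0.424 0.369] [0.468 0.402]
centroid 0.4464803375704574 0.38572011353586966 long axis deg 11.9
two-view (array([0.44676155, 0.38546115, 0.00990162]), np.float64(0.0001992764751639439))
```

View pics/l2.png

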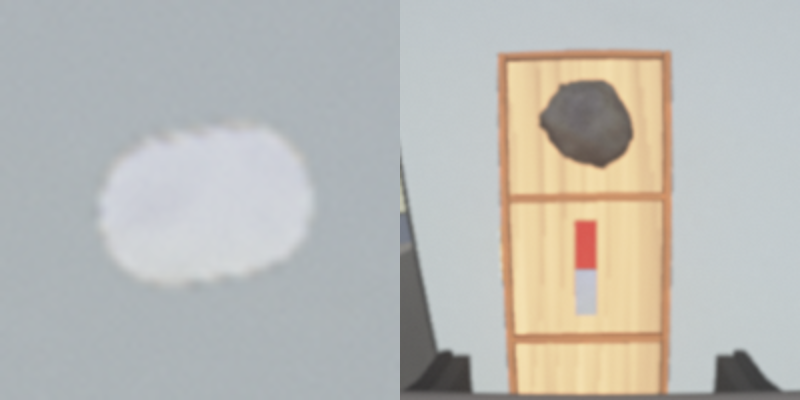

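The loupe's left crop shows a clean 44×31 oval with its long axis at about 11° to x. The right crop shows the basalt and magnet centred in their compartments. Grip yaw is 11°.

```bash

python3 -m handwheel "0 0 .02 79 .06;0 0 .04 79 .06;0 0 .06 79 .06;0 0 .08 79 .06;0 0 .1 79 .06;0 0 .12 79 .06;0 0 .14 79 .06;0 0 .14 79 .06" 
python3 -m handwheel "0 0 0 22 .06;0 0 0 22 .06;0 0 0 22 .06;0 0 0 22 .06;0 0 0 22 .06" 
python3 -c "
from h import *
rel(.4465,.3858,.020,11)"
```

```text
time_s: 15.12
tool_pos: [0.4437, 0.3803, 0.0709]
tool_rot: [179.9, 0.4, 32.1]
force: [-1.5, 0.1, 0.2]
grip_width: 0.0604
grasp_force: 0.0
time_s: 15.53
tool_pos: [0.4457, 0.3831, 0.0751]
tool_rot: [180.0, -0.0, 10.7]
force: [0.2, -0.4, 1.1]
grip_width: 0.0598
grasp_force: 0.0
rel [ 0.0013 -0.0025  0.0551] turn -0.3 dist 0.055 q [ -68.   20.   29.  104.  -11.   59. -114.]
```

```bash

python3 -m handwheel ".0013 -.0025 .02 0 .06;.0013 -.0025 .04 0 .06;.0013 -.0025 .05 0 .06;.0013 -.0025 .0545 0 .06;.0013 -.0025 .0545 0 .06;.0013 -.0025 .0545 0 .06" 
python3 -m handwheel "0 0 0 0 .015;0 0 0 0 .015;0 0 0 0 .015;0 0 0 0 .015;0 0 0 0 .015;0 0 0 0 .015" 20
python3 -m handwheel "0 0 -.02 0 .015;0 0 -.05 0 .015;0 0 -.08 0 .015;0 0 -.12 0 .015;0 0 -.12 0 .015" 
python3 -c "
from h import *
rel(.445,.0827,.14,81.9)"
```

```text
time_s: 16.03
tool_pos: [0.4464, 0.3872, 0.0208]
tool_rot: [-180.0, -0.0, 10.6]
force: [-0.6, 1.7, 1.2]
grip_width: 0.0598
grasp_force: 0.0
time_s: 16.53
tool_pos: [0.446, 0.3874, 0.0205]
tool_rot: [-180.0, -0.0, 10.6]
force: [-0.1, -0.4, 2.5]
grip_width: 0.0284
grasp_force: 20.1
time_s: 16.95
tool_pos: [0.4497, 0.3903, 0.1482]
tool_rot: [-179.5, -0.6, 10.6]
force: [1.6, 0.1, -0.2]
grip_width: 0.0284
grasp_force: 20.0
rel [-0.0613  0.3015  0.0051] turn -71.3 dist 0.308 q [ -69.   16.   30.   99.   -9.   66. -116.]
```

```bash

python3 -m handwheel "-.008 .035 0 0 .015;-.016 .075 0 0 .015;-.024 .115 0 0 .015;-.032 .155 0 0 .015;-.04 .195 0 0 .015;-.048 .235 0 0 .015;-.056 .275 0 0 .015;-.061 .301 0 0 .015" 
python3 -m handwheel "0 0 0 -6 .015;0 0 0 -13 .015;0 0 0 -20 .015;0 0 0 -27 .015;0 0 0 -34 .015;0 0 0 -41 .015;0 0 0 -48 .015;0 0 0 -55 .015" 
python3 -m handwheel "0 0 0 -7 .015;0 0 0 -14 .015;0 0 .02 -16 .015;0 0 .04 -16 .015;0 0 .06 -16 .015;0 0 .07 -16 .015;0 0 .07 -16 .015;0 0 .07 -16 .015" 
python3 -c "
from h import *
rel(.445,.0827,.025,81.9)"
```

```text
time_s: 17.62
tool_pos: [0.4409, 0.0762, 0.1401]
tool_rot: [-180.0, 0.0, 10.4]
force: [0.4, -1.0, 0.1]
grip_width: 0.0283
grasp_force: 20.0
time_s: 18.28
tool_pos: [0.4414, 0.0803, 0.1402]
tool_rot: [180.0, -0.0, 66.0]
force: [-0.8, -0.8, -0.7]
grip_width: 0.028
grasp_force: 20.0
time_s: 18.95
tool_pos: [0.4414, 0.08, 0.0703]
tool_rot: [-180.0, 0.0, 81.6]
force: [0.1, -0.0, 0.6]
grip_width: 0.0282
grasp_force: 20.0
rel [0.0032 0.0032 0.0453] turn -0.3 dist 0.046 q [-60.   3.  48. 123.  -3.  55. -19.]
```

```bash

python3 -m handwheel ".0032 .0032 .02 0 .015;.0032 .0032 .035 0 .015;.0032 .0032 .042 0 .015;.0032 .0032 .0445 0 .015;.0032 .0032 .0445 0 .015;.0032 .0032 .0445 0 .015" 
python3 -m handwheel "0 0 0 0 .05;0 0 0 0 .05;0 0 0 0 .05;0 0 0 0 .05" 
python3 -m handwheel "0 0 -.02 0 .05;0 0 -.06 0 .06;0 0 -.1 0 .087;0 0 -.14 0 .087;0 0 -.18 0 .087;0 0 -.2 0 .087;0 0 -.2 0 .087" 
python3 -c "
from h import *
c=read_camera('wrist'); np.savez('w4.npz',**c)
rel(.654,.051,.22,90)"
```

```text
time_s: 19.45
tool_pos: [0.4458, 0.0831, 0.0266]
tool_rot: [179.9, -0.1, 81.6]
force: [0.4, 0.6, 0.2]
grip_width: 0.0281
grasp_force: 20.0
time_s: 19.78
tool_pos: [0.4453, 0.0832, 0.0262]
tool_rot: [180.0, -0.0, 81.6]
force: [-0.4, 0.1, 0.7]
grip_width: 0.046
grasp_force: 0.0
time_s: 20.37
tool_pos: [0.448, 0.0839, 0.2309]
tool_rot: [179.6, -0.4, 81.6]
force: [0.3, 0.3, -0.2]
grip_width: 0.0811
grasp_force: 0.0
rel [-0.002   0.2099  0.009 ] turn -8.4 dist 0.21 q [-63. -10.  45. 112.   7.  75. -29.]
```

```bash

python3 -m handwheel "-.002 .21 .01 -8 .087;-.002 .21 .01 -8 .087;-.002 .21 .01 -8 .087;-.002 .21 .01 -8 .087;-.002 .21 .01 -8 .087;-.002 .21 .01 -8 .087;-.002 .21 .01 -8 .087;-.002 .21 .01 -8 .087" 
python3 - <<'E'
from h import *
c,k=look((.654,.051,.013),"s1",(236.8,176.4),.013,45,12)
g=c["color"]; u,v=cen(k).astype(int)
a=np.load('w4.npz')["color"][40:240,150:350]
cv2.imwrite("pics/s2.png",np.hstack([cv2.resize(g[v-40:v+40,u-40:u+40],(400,400),interpolation=2),cv2.resize(a,(400,400))]))
E
```

```text
time_s: 21.08
tool_pos: [0.6517, 0.0491, 0.2134]
tool_rot: [-179.8, 0.2, 89.5]
force: [-0.5, 0.4, 0.6]
grip_width: 0.0871
grasp_force: 0.0
s1 px [250. 172.] [249.5 173.2] rect (array([652.3,  49.8]), array([38.8, 47.1]), 29.49) bbox [0.634 0.026] [0.674 0.076]
centroid 0.6535353492515484 0.049374616127583905 long axis deg -85.8
two-view (array([0.65324533, 0.05038086, 0.01419561]), np.float64(0.0005040446537621285))
```

View pics/s2.png

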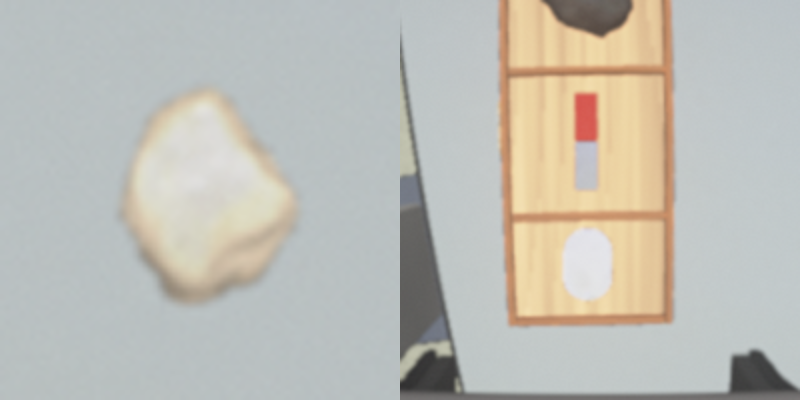

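The left crop shows the cream pebble, 40×50 mm, aligned with the world axes. The right crop shows the loupe centred. Grip across x at (0.654, 0.0505).

```bash

python3 -m handwheel ".001 .001 .03 0 .087;.001 .001 .06 0 .087;.001 .001 .09 0 .087;.001 .001 .12 0 .08;.001 .001 .14 0 .08;.001 .001 .15 0 .08;.001 .001 .15 0 .08" 
python3 -c "
from h import *
rel(.654,.0505,.021,90)"
```

```text
time_s: 21.77
tool_pos: [0.6511, 0.0525, 0.0642]
tool_rot: [-179.8, -0.1, 89.7]
force: [-0.4, -0.6, 0.2]
grip_width: 0.0803
grasp_force: 0.0
rel [-0.0021  0.0031  0.0432] turn -0.3 dist 0.043 q [-43.  34.  49.  95. -28.  64.  13.]
```

```bash

python3 -m handwheel "-.002 .003 .02 0 .08;-.002 .003 .035 0 .08;-.002 .003 .041 0 .08;-.002 .003 .043 0 .08;-.002 .003 .043 0 .08" 
python3 -m handwheel "0 0 0 0 .02;0 0 0 0 .02;0 0 0 0 .02;0 0 0 0 .02;0 0 0 0 .02;0 0 0 0 .02;0 0 0 0 .02" 25
python3 -m handwheel "0 0 -.02 0 .02;0 0 -.05 0 .02;0 0 -.08 0 .02;0 0 -.11 0 .02;0 0 -.11 0 .02" 
python3 -c "
from h import *
rel(.4655,-.1114,.13,81)"
```

```text
time_s: 22.18
tool_pos: [0.6564, 0.0496, 0.023]
tool_rot: [-180.0, -0.0, 89.6]
force: [-0.2, 0.8, 1.2]
grip_width: 0.0801
grasp_force: 0.0
time_s: 22.77
tool_pos: [0.6565, 0.0494, 0.0228]
tool_rot: [180.0, -0.0, 89.6]
force: [1.3, 0.0, 0.1]
grip_width: 0.0413
grasp_force: 5.3
time_s: 23.18
tool_pos: [0.6602, 0.0487, 0.1393]
tool_rot: [179.4, -0.1, 89.6]
force: [2.2, -0.7, -1.1]
grip_width: 0.0397
grasp_force: 25.0
rel [-0.1615 -0.1936  0.0072] turn 8.6 dist 0.252 q [-44.  31.  52.  90. -25.  71.  11.]
```

```bash

python3 -m handwheel "-.024 -.028 0 0 .02;-.048 -.056 0 0 .02;-.072 -.084 0 0 .02;-.096 -.112 0 0 .02;-.12 -.14 0 4 .02;-.144 -.17 0 8.6 .02;-.1615 -.19 0 8.6 .02;-.1615 -.19 0 8.6 .02" 
python3 -m handwheel "0 0 .03 0 .02;0 0 .05 0 .02;0 0 .06 0 .02;0 0 .06 0 .02;0 0 .06 0 .02" 
python3 -c "
from h import *
rel(.4655,-.1114,.0275,81)"
```

```text
time_s: 23.85
tool_pos: [0.4607, -0.1147, 0.1317]
tool_rot: [-179.8, -0.2, 80.6]
force: [0.4, -0.3, -0.5]
grip_width: 0.04
grasp_force: 25.0
time_s: 24.27
tool_pos: [0.4652, -0.1111, 0.0724]
tool_rot: [-179.9, 0.1, 81.0]
force: [-0.4, -0.1, -0.5]
grip_width: 0.0398
grasp_force: 25.0
rel [-0.0002  0.0004  0.0449] turn 0.0 dist 0.045 q [-49.  12.  65. 119. -13.  56.  13.]
```

```bash

python3 -m handwheel "-.001 0 .02 0 .02;-.001 0 .035 0 .02;-.001 0 .042 0 .02;-.001 0 .0445 0 .02;-.001 0 .0445 0 .02;-.001 0 .0445 0 .02" 
python3 -m handwheel "0 0 0 0 .056;0 0 0 0 .056;0 0 0 0 .056;0 0 0 0 .056" 
python3 -m handwheel "0 0 -.02 0 .056;0 0 -.06 0 .07;0 0 -.1 0 .087;0 0 -.14 0 .087;0 0 -.18 0 .087;0 0 -.2 0 .087;0 0 -.2 0 .087" 
python3 - <<'E'
from h import *
rel(.46,-.2,.24,81)
E
```

```text
time_s: 24.77
tool_pos: [0.4661, -0.112, 0.0291]
tool_rot: [179.9, -0.0, 81.0]
force: [0.8, 0.3, -0.6]
grip_width: 0.0403
grasp_force: 25.0
time_s: 25.1
tool_pos: [0.4657, -0.1118, 0.0287]
tool_rot: [179.9, -0.0, 81.0]
force: [0.4, 1.1, 0.4]
grip_width: 0.054
grasp_force: 0.0
time_s: 25.68
tool_pos: [0.4683, -0.1121, 0.233]
tool_rot: [179.5, -0.3, 81.0]
force: [0.4, 0.1, -0.5]
grip_width: 0.0844
grasp_force: 0.0
rel [-0.0881  0.0055 -0.0074] turn 0.0 dist 0.089 q [-58. -10.  63. 109.   9.  76.  -6.]
```

Check the limestone and measure the ring from above the well.

```bash

python3 -m handwheel "-.03 0 0 0 .087;-.06 .004 0 0 .087;-.085 .005 0 0 .087;-.085 .005 0 0 .087;-.085 .005 0 0 .087" 
python3 - <<'E'
from h import *
c=read_camera('wrist'); np.savez('w5.npz',**c); cv2.imwrite('pics/w5.png',cv2.resize(c["color"][30:230,130:350],None,fx=2.7,fy=2.7,interpolation=2))
k,P=wood(c,(244,80),.012,True,225); print(rect(P))
rel(.641,.23,.22,0)
E
```

```text
time_s: 26.1
tool_pos: [0.4559, -0.1982, 0.2276]
tool_rot: [-179.9, 0.0, 80.8]
force: [-0.6, 1.2, 0.4]
grip_width: 0.0874
grasp_force: 0.0
(array([ 458.7, -151.4]), array([173.5, 106. ]), 80.45)
rel [0.4504 0.1151 0.0073] turn 80.9 dist 0.465 q [-51.  -5.  69. 107.   5.  75.   8.]
```

View pics/w5.png

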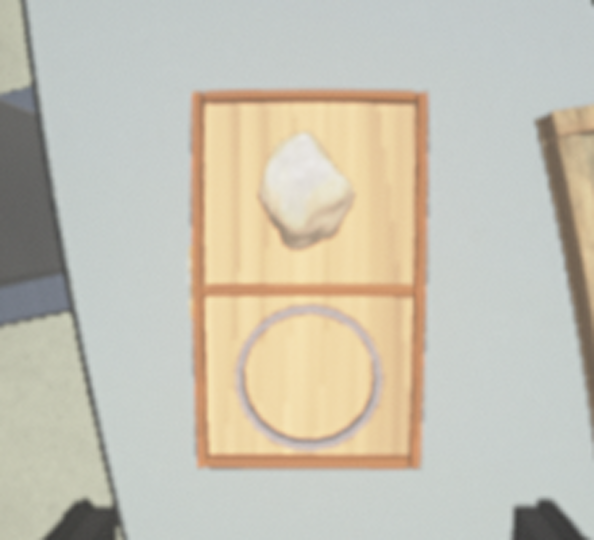

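Ring centred at full-image px (244,170), limestone centred. Now the dropper.

```bash
python3 -c "
from h import *
c=dict(np.load('w5.npz')); print('ring',plane(c,(244.4,169.6),.014,True))
rel(.641,.215,.24,90)"
python3 -m handwheel ".04 .01 0 0 .087;.08 .02 0 0 .087;.12 .03 0 0 .087;.16 .04 0 0 .087;.2 .05 0 0 .087;.24 .06 0 0 .087;.27 .07 0 0 .087;.3 .08 0 0 .087" 
python3 -c "
from h import *
rel(.641,.215,.24,90)"
```

```text
ring [ 0.45256421 -0.19474656  0.014     ]
rel [ 0.4355  0.1174 -0.0127] turn -9.1 dist 0.451 q [-51.  -5.  69. 107.   5.  75.   8.]
time_s: 26.82
tool_pos: [0.5823, 0.0922, 0.227]
tool_rot: [-179.9, -0.0, 81.3]
force: [0.1, -0.4, -0.2]
grip_width: 0.0871
grasp_force: 0.0
rel [ 0.1302  0.0394 -0.0131] turn -8.7 dist 0.137 q [-59.  17.  57.  95. -15.  76.  -8.]
```

```bash

python3 -m handwheel ".04 .01 -.01 0 .087;.08 .02 -.015 0 .087;.11 .035 -.015 -4 .087;.126 .039 -.015 -8.7 .087;.126 .039 -.015 -8.7 .087;.126 .039 -.015 -8.7 .087" 
python3 - <<'E'
from h import *
c=read_camera("wrist"); t=read_camera("top"); g=c["color"]; cv2.imwrite("pics/d1.png",g)
def red(c,cx,cy,w):
    h=cv2.cvtColor(c["color"],cv2.COLOR_BGR2HSV); m=((h[...,1]>110)&((h[...,0]<8)|(h[...,0]>172))).astype(np.uint8); z=np.zeros_like(m); z[cy-w:cy+w,cx-w:cx+w]=1
    return max(cv2.findContours(m*z,0,1)[0],key=cv2.contourArea)
T=np.linalg.inv(c["world_from_camera"])
def px(P):
    p=(T@[*P,1])[:3]; f=np.hypot(p[0],p[1]); return (np.array([c["cx"],c["cy"]])+c["fx"]*np.arctan2(f,p[2])*p[:2]/f).round(0)
print("base,top expected",px((.641,.23,0)),px((.641,.23,.098)))
a,b=cen(red(c,*px((.641,.23,.09)).astype(int),45)),cen(red(t,180,184,14))
print(a,b,tri(ray(c,a,True),ray(t,b)))
E
```

```text
time_s: 27.32
tool_pos: [0.6399, 0.2082, 0.2417]
tool_rot: [-179.9, 0.1, 89.9]
force: [-0.4, -1.0, 0.8]
grip_width: 0.0872
grasp_force: 0.0
base,top expected [248. 152.] [249. 163.]
[250.86858138 156.00609225] [nan nan] (array([nan, nan, nan]), np.float64(nan))h.py:22: RuntimeWarning: invalid value encountered in divide
  m=cv2.moments(c.reshape(-1,1,2).astype(np.int32)); return np.array([m["m10"],m["m01"]])/m["m00"]
```

View pics/d1.png

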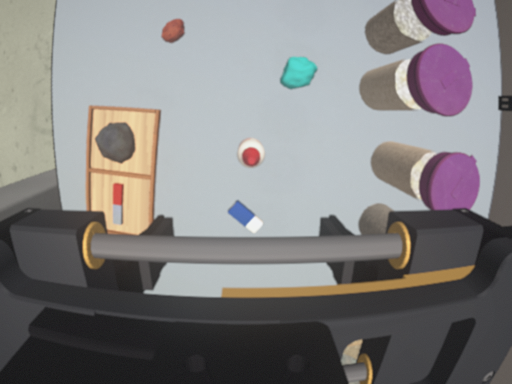

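```bash

python3 - <<'E'
from h import *
c=read_camera("wrist"); g=c["color"]; h=cv2.cvtColor(g,cv2.COLOR_BGR2HSV)[120:185,220:282]
red=((h[...,1]>110)&((h[...,0]<8)|(h[...,0]>172))); wh=(h[...,2]>195)&(h[...,1]<60)
for n,m,z in(("cap",red,.095),("white|cap",wh|red,.06)):
    k=max(cv2.findContours(m.astype(np.uint8),0,1)[0],key=cv2.contourArea)[:,0]+[220,120]
    (u,v),r=cv2.minEnclosingCircle(k.astype(np.float32)); print(n,u,v,r,cen(k).round(1),plane(c,cen(k),z,True).round(4),k.min(0),k.max(0))
l=np.where(wh|red)
k=np.c_[l[1]+220,l[0]+120]; top=k[k[:,1]<150]; (u,v),r=cv2.minEnclosingCircle(top.astype(np.float32)); print("upper white",u,v,r,plane(c,(u,v),.06,True).round(4))
for q in((378,158),(366,100),(374,222)): print("jar base",plane(c,q,0,True).round(3))
rel(.641,.2295,.16,90)
E
```

```text
cap 250.38571166992188 152.9642791748047 8.382476806640625 [250.2 152.8] [0.6429 0.2366 0.095 ] [243 145] [258 161]
white|cap 250.5 152.0 44.207000732421875 [250.5 152. ] [0.6436 0.2333 0.06  ] [220 120] [281 184]
upper white 250.5 134.5 33.77138900756836 [0.6437 0.2527 0.06  ]
jar base [0.824 0.22  0.   ]
jar base [ 0.802  0.3   -0.   ]
jar base [0.828 0.125 0.   ]
rel [0.0252 0.0005 0.0833] turn -0.4 dist 0.087 q [-56.  27.  51.  81. -21.  82.  -6.]
```

```bash

python3 -m handwheel ".02 0 0 0 .087;.02 0 0 0 .087;.02 0 0 0 .087;.02 0 0 0 .087;.02 0 0 0 .087;.02 0 0 0 .087" 
python3 - <<'E'
from h import *
c=read_camera("wrist"); g=c["color"]; T=np.linalg.inv(c["world_from_camera"])
h=cv2.cvtColor(g,cv2.COLOR_BGR2HSV)[130:205,215:290]
m=((h[...,1]>110)&((h[...,0]<8)|(h[...,0]>172)))
k=max(cv2.findContours(m.astype(np.uint8),0,1)[0],key=cv2.contourArea)[:,0]+[215,130]
print("cap",cen(k).round(1),plane(c,cen(k),.095,True).round(4),np.ptp(k,0))
b=blob(g,cen(k),28,12); print("all",plane(c,cen(b),.06,True).round(4),b.min(0),b.max(0))
for q in(b.min(0),b.max(0)): print(plane(c,q,.06,True).round(4))
rel(.641,.231,.16,90); print(env.get_obs()["tool_pos"])
E
```

```text
time_s: 27.97
tool_pos: [0.6412, 0.2243, 0.2436]
tool_rot: [180.0, 0.0, 89.6]
force: [-0.7, 0.1, 0.7]
grip_width: 0.087
grasp_force: 0.0
cap [249.2 170.7] [0.643  0.2381 0.095 ] [15 16]
all [0.6427 0.2369 0.06  ] [236 150] [262 181]
[0.6287 0.2551 0.06  ]
[0.6577 0.2198 0.06  ]
rel [ 0.0064 -0.0002  0.0835] turn -0.4 dist 0.084 q [-57.  28.  51.  80. -22.  82.  -7.]
[0.64115238 0.22459011 0.24346209]
```

Two wrist places put the dropper's axis at about (0.643, 0.237), with a body about 30 mm wide. That replaces the coarse 0.230.

```bash

python3 -m handwheel ".0125 .002 .01 0 .087;.0125 .002 .03 0 .087;.0125 .002 .05 0 .087;.0125 .002 .07 0 .087;.0125 .002 .07 0 .087;.0125 .002 .07 0 .087" 
python3 -c "
from h import *
rel(.643,.237,.052,90)"
```

```text
time_s: 28.52
tool_pos: [0.6423, 0.2388, 0.1718]
tool_rot: [-179.9, 0.1, 89.8]
force: [0.4, 0.1, 1.4]
grip_width: 0.087
grasp_force: 0.0
rel [-0.0016  0.001   0.1198] turn -0.2 dist 0.12 q [-57.  32.  49.  84. -24.  76.  -6.]
```

```bash

python3 -m handwheel "-.001 .001 .02 0 .08;-.001 .001 .045 0 .08;-.001 .001 .07 0 .08;-.001 .001 .09 0 .08;-.001 .001 .105 0 .08;-.001 .001 .115 0 .08;-.001 .001 .119 0 .08;-.001 .001 .119 0 .08" 
python3 -m handwheel "0 0 0 0 .08;0 0 0 0 .06;0 0 0 0 .05;0 0 0 0 .04;0 0 0 0 .02;0 0 0 0 .02;0 0 0 0 .02;0 0 0 0 .02" 15
python3 -m handwheel "0 0 0 0 .02;0 0 0 0 .02" 
python3 -m handwheel "0 0 -.02 0 .02;0 0 -.04 0 .02;0 0 -.06 0 .02;0 0 -.08 0 .02;0 0 -.09 0 .02;0 0 -.09 0 .02" 
python3 -c "
from h import *
rel(.452,-.195,.14,80.6)"
```

```text
time_s: 29.18
tool_pos: [0.6443, 0.2372, 0.0542]
tool_rot: [180.0, 0.0, 89.7]
force: [0.3, 0.6, -0.1]
grip_width: 0.0801
grasp_force: 0.0
time_s: 29.85
tool_pos: [0.6441, 0.2372, 0.0543]
tool_rot: [180.0, -0.0, 89.7]
force: [-1.0, -0.9, -0.9]
grip_width: 0.0414
grasp_force: 0.0
time_s: 30.02
tool_pos: [0.6441, 0.2371, 0.0542]
tool_rot: [180.0, -0.0, 89.7]
force: [0.1, 0.5, -0.4]
grip_width: 0.031
grasp_force: 15.0
time_s: 30.52
tool_pos: [0.6456, 0.2373, 0.147]
tool_rot: [179.8, -0.1, 89.7]
force: [0.4, -0.3, -0.5]
grip_width: 0.0304
grasp_force: 15.0
rel [-0.4333 -0.1916  0.0054] turn 9.1 dist 0.474 q [-56.  33.  48.  85. -25.  73.  -6.]
```

```bash

python3 -m handwheel "-.01 -.005 0 0 .02;-.03 -.013 0 0 .02;-.055 -.025 0 0 .02;-.082 -.037 0 0 .02;-.11 -.049 0 0 .02;-.137 -.061 0 0 .02;-.165 -.073 0 0 .02;-.192 -.085 0 0 .02" 20
python3 -m handwheel "-.028 -.012 0 0 .02;-.055 -.024 0 0 .02;-.083 -.036 0 0 .02;-.11 -.048 0 0 .02;-.138 -.06 0 0 .02;-.165 -.073 0 0 .02;-.192 -.085 0 0 .02;-.215 -.095 0 0 .02" 
python3 -m handwheel "-.014 -.006 0 2 .02;-.022 -.01 0 5 .02;-.026 -.0115 0 8 .02;-.026 -.0115 0 9 .02;-.026 -.0115 0 9 .02;-.026 -.0115 0 9 .02" 
python3 -c "
from h import *
rel(.452,-.195,.0595,80.6)"
```

```text
time_s: 31.18
tool_pos: [0.5556, 0.0435, 0.1423]
tool_rot: [-179.8, 0.0, 89.7]
force: [0.2, -0.4, 0.6]
grip_width: 0.0305
grasp_force: 20.0
time_s: 31.85
tool_pos: [0.4591, -0.1706, 0.1425]
tool_rot: [-179.8, -0.1, 89.7]
force: [1.3, 0.6, -0.9]
grip_width: 0.0305
grasp_force: 20.0
time_s: 32.35
tool_pos: [0.4504, -0.194, 0.1437]
tool_rot: [-179.9, -0.0, 80.8]
force: [-0.5, 0.6, -0.5]
grip_width: 0.0305
grasp_force: 20.0
rel [-0.0007  0.0018  0.0842] turn 0.2 dist 0.084 q [-43.   4.  66. 114.  -4.  64.  16.]
```

```bash

python3 -m handwheel "-.001 .0015 .015 0 .02;-.001 .0015 .035 0 .02;-.001 .0015 .05 0 .02;-.001 .0015 .06 0 .02;-.001 .0015 .065 0 .02;-.001 .0015 .065 0 .02" 
python3 -m handwheel "0 0 .005 0 .02;0 0 .01 0 .02;0 0 .015 0 .02;0 0 .018 0 .02;0 0 .019 0 .02;0 0 .019 0 .02;0 0 .019 0 .02"
python3 -c "
from h import *
rel(.452,-.195,.0585,80.6)"
```

```text
time_s: 32.85
tool_pos: [0.4513, -0.1957, 0.0783]
tool_rot: [-179.9, 0.0, 80.8]
force: [0.4, 0.3, -1.5]
grip_width: 0.0303
grasp_force: 20.0
time_s: 33.43
tool_pos: [0.452, -0.1962, 0.0603]
tool_rot: [180.0, -0.0, 80.7]
force: [0.5, -0.0, -1.0]
grip_width: 0.0307
grasp_force: 20.0
rel [ 0.0012 -0.0002  0.0018] turn 0.1 dist 0.002 q [-35.  16.  62. 118. -17.  56.  27.]
```

```bash

python3 -m handwheel ".001 0 .001 0 .02;.001 0 .0015 0 .02;.001 0 .0015 0 .02;.001 0 .0015 0 .02"
python3 -m handwheel "0 0 0 0 .036;0 0 0 0 .04;0 0 0 0 .05;0 0 0 0 .06;0 0 0 0 .075;0 0 0 0 .075" 
python3 -m handwheel "0 0 -.01 0 .075;0 0 -.03 0 .075;0 0 -.06 0 .08;0 0 -.09 0 .087;0 0 -.13 0 .087;0 0 -.17 0 .087;0 0 -.19 0 .087;0 0 -.19 0 .087" 
python3 - <<'E'
from h import *
rel(.6,-.05,.25,80)
c=read_camera("wrist")["color"][30:240,110:370];s=read_camera("side")["color"][100:310,200:360]
cv2.imwrite("pics/f1.png",np.hstack([cv2.resize(c,None,fx=1.9,fy=1.9),cv2.resize(s,None,fx=1.9,fy=1.9)]))
E
```

```text
time_s: 33.77
tool_pos: [0.4521, -0.1951, 0.0588]
tool_rot: [180.0, -0.0, 80.7]
force: [0.2, 1.0, -0.1]
grip_width: 0.0301
grasp_force: 20.0
time_s: 34.27
tool_pos: [0.4521, -0.1952, 0.0588]
tool_rot: [180.0, -0.0, 80.7]
force: [-0.9, -0.4, 0.8]
grip_width: 0.0588
grasp_force: 0.0
time_s: 34.93
tool_pos: [0.4547, -0.1965, 0.254]
tool_rot: [179.5, -0.2, 80.7]
force: [-0.1, -0.8, -0.2]
grip_width: 0.0869
grasp_force: 0.0
rel [0.168  0.1197 0.0056] turn 0.7 dist 0.206 q [-47.  -7.  64. 105.   7.  78.   6.]
```

View pics/f1.png

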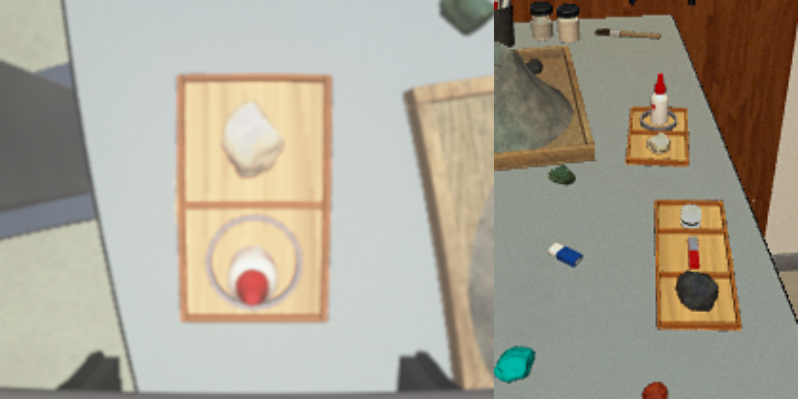

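```bash
python3 - <<'E'
from h import *
c=read_camera("wrist"); h=cv2.cvtColor(c["color"],cv2.COLOR_BGR2HSV)[150:215,215:275]
m=((h[...,1]>150)&((h[...,0]<6)|(h[...,0]>174))).astype(np.uint8)
k=max(cv2.findContours(m,0,1)[0],key=cv2.contourArea)[:,0]+[215,150]
print(cen(k),np.ptp(k,0),plane(c,cen(k),.099,True).round(4),"ring",plane(c,(243.7,167.9),.014,True).round(4))
E
```

```text
[245.82016037 181.45819015] [13 16] [ 0.4512 -0.1929  0.099 ] ring [ 0.4485 -0.193   0.014 ]
```

The side view shows the bottle upright, and its axis is within about 3 mm of the well's centre. The other four things are centred, and the eraser, serpentine and jasper were not touched. Handing in.

```bash
python3 -c "
from cell import env
print(env.sign_off())"
```

```text
the job is handed in; nothing more can be done
None
```

Both kits are made up and handed in at about 35 s: all five things are in their compartments in the order asked and the dropper bottle is upright in the well, all by camera check; the sign-off returned no verdict.

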